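# Close the wax injector's bayonet lid and turn on its air

### The arm

A 6-joint arm with a two-finger parallel gripper is mounted at the origin on the work surface. World frame = base frame: x ahead of the robot, y to its left, z up, the work surface at z = 0. Lengths are in m, angles in degrees, forces in N, time in s.
With the tool pointing down it reaches from about 0.325 to 0.775 m from the base axis. Payload 5.5 kg.
Tool frame: the origin (TCP) lies midway between the tips of the shut fingers; the grasp point (between the pads) lies 19 mm behind it (robot.grip_depth is the distance from the TCP to the grasp point, in m); z points along the fingers, x is the direction in which the jaws open and shut, and the axes are right-handed (so a half turn about z gives the same grasp; the last joint's range is limited). The gripper opens to 88 mm and grips with 3 to 60 N. Pads are 20 mm wide; open, the fingers measure 115 mm over their backs; the gripper's body (75 mm by 178 mm) begins 61 mm behind the grasp point.
Start: joints at [67.512, 5.22, 70.514, -0, 104.267, -3.249], TCP at [0.198, 0.567, 0.223] pointing down, gripper open.
Joint ranges: [-164.24, 164.24], [-49.07, 125.15], [9.68, 141.18], [-86.29, 266.29], [3.28, 154.24], [-151.56, 151.56]. Speed limits (degrees/s): [147.25, 147.25, 172.46, 180, 180, 180].

### API

Orientations are given as a 3x3 rotation matrix whose columns are the frame's x, y, z axes.
In Python, from station import robot, grab_frame, camera_info, cut_out, mark_of gives the robot as it stands.
- The arm moves only by the tool arm_command, never from a script. Its argument "increments" is a list of rows, each a list of 3 entries, a list of its own where there are three numbers: the shift along the tool's x, y, z in m, then the turn about the tool's z in rad, then the opening in per cent of the stroke, from 0 (shut) to 100 (fully open). In form: [[[tx, ty, tz], turn, grip], ...]. A call has 1 to 12 rows; each row is the pose to reach, as a shift and turn from the pose measured when the call began, along the tool's axes at that moment; what a row does not reach only later rows make up. A row lasts 1/12 s, in which the tool goes at most 41.7 mm and 7.16 degrees, less where a joint would pass 70% of its speed; a pose out of reach is approached as far as the arm can. A call with a gripper value outside its range is refused whole. The fingers move at their own pace and stop on an object; "squeeze" is the grip in N (left out, the last holds). Time passes only in rows, so rows that repeat a pose let the fingers close. It gives the time, the measured TCP pose, the force and the opening at its end, in the units of the state.
- robot.get_state(): the state, without advancing time (a new reading comes with each control period).
- grab_frame(name): name is "side" or "top" or "wrist"; returns the picture (420x560x3 uint8, red, green, blue); there is no depth.
- camera_info(name): a dict with "fx", "fy", "cx", "cy" (pixels), "pose" (4x4, takes a point from camera to world coordinates). Camera axes: x right, y up, looking along -z (the intrinsics and any distortion apply to the point x, -y, -z); pixel columns grow to the right and rows downward; lengths in m; the calibration is good to about 2 mm. A picture is of the moment at which its call begins: read the wrist's pose just before it. camera_info takes no time and is no camera call; for the wrist camera it gives the pose at the moment of the call.
- robot.sign_off(): hands the job in, once; it reports no verdict.
Trained networks look in the newest picture that a camera, given by its name, has taken for a name from the list of things; names that differ only in an ending like _2 or _b are one class to them, and where a whole thing is asked for, a point or a joint stands for the part that bears it (a point fixed in the world has none). Each returns a list of dicts, best first, with "p" (0 to 1); they miss things now and then, are a little off and sometimes report something else, mostly with a low value. They report only what shows in the picture. A call takes as long as a camera call.
- cut_out(camera, name): "mask" (420x560 bool, what is visible of it) and "pixel" ([column, row] in pixels, amid what is visible of it).
- mark_of(camera, name): "pixel" ([column, row] in pixels: a listed point, or the origin of a listed thing).
The state is a dict: "clock": time; "qpos": joint angles; "qvel": joint speeds; "joint_torque": joint torques, N m; "tcp_pos": TCP position; "eef_rot": TCP orientation; "wrist_force": force on the tool from outside, world axes, zero at the start; "torque": the same for the moment, N m; "finger_gap": finger opening in m.
Only numpy, scipy, OpenCV 4.12 (cv2) and the standard library are available. Lean on these libraries where they do the work, as an engineer would, in place of code of your own. Each camera call takes 0.05 s, during which the arm holds its last target. There are 200 camera calls.

### The job

Close the wax injector on the goldsmith's bench: set the lid on the pot with its three lugs in the collar's slots, press it down gently against the sprung seal, twist it clockwise to the stop and let it rise into its detent so that it stays locked. Only then open the air valve fully, and leave everything else on the bench where it is.

Things in the scene. Friction and masses are not known exactly. Their poses are not given: they have to be found in the camera images.
- lid: The pot's loose aluminium lid, 0.2 to 0.33 kg, standing on its plug on the bench. Origin: centre of the plug's flat underside, z up. Plug: radius 32 mm at z = 0, tapering out to 38.5 at z = 12, straight to z = 24. Disc, radius 60 mm, z = 24 to 31. Black handle bar on the disc, z = 31 to 68, 90 mm long along the lid's x, 16 mm thick along y, flat-sided, centred.
- lid_lug (a point): Centre of the first of three equal lugs on the lid's plug, at 0, 120 and 240 degrees from the lid's +x, the first under the bar's +x end; small square tabs on the disc's edge stand above them. Each is 15 mm wide, reaches out to radius 46.5 mm and lies from 12.5 to 16.5 mm above the lid's origin. Axes as the lid's.
- lid_handle (a point): Centre of the lid's handle bar where it is best gripped, on the axis, 53 mm above the lid's origin, 22 mm above the disc. Axes as the lid's: the bar runs along x, its flat sides face y.
- injector: The wax injector, fixed to the bench: a grey base 200 x 345 x 68 mm carrying the round steel pot and, at the pot's +y side, the air valve. Origin: on the bench under the pot's axis; z up, x and y along the base. The pot is 132 mm across up to 150 mm high, then 116 mm up to its mouth at 190 mm.
- pot_mouth (a point): Centre of the pot's mouth, level with the collar's top; axes as the injector's. The collar's bore has radius 40 mm and three slots, 18 mm wide, out to radius 49.5 mm, at 0, 120, 240 degrees from +x, all turned together by up to 0.45 rad either way (the collar is screwed in): these axes do not show it; see it, or press lightly and turn the lid until its lugs drop.
- pot_seal (a point): Centre of the free top of the sprung seal ring in the pot, 15.5 mm below the mouth. It pushes the plug's underside up with 2 N plus 1 N per mm. With the lugs lying on the collar the lid's origin is 12.5 mm below the mouth, not yet on the seal; with them in the slots and let go, about 16 mm below it.
- pot_locked (a point): Where the lid's origin is when locked, 20 mm below the mouth; 4 mm of gap then shows between disc and collar. To turn, the lid must be pushed 22.5 mm below the mouth or more (disc strikes collar at 24). It turns clockwise from above 0.55 rad from the slots' middle to the pockets' middle, hard stops 0.03 rad on; let go, the seal lifts it 2.5 mm into the pockets.
- valve (a joint): Air valve's quarter-turn lever, rad: 0 closed (lever along the injector's +y, across the pipe), 1.571 fully open at the stop (along the injector's -x, over the pipe). Opens anticlockwise from above; friction 0.12 N m, stays where it is left. Starts nearly closed.
- valve_axis (a point): Point on the valve's upright axis at the height of the lever's sleeve, 124 mm above the bench; axes as the injector's. The pipe runs along x under it, its top at 107 mm; the deck is 68 mm above the bench.
- valve_grip (a point): Middle of the lever's black sleeve, 65 mm from the valve's axis, 124 mm above the bench; its y axis points outward along the lever. The sleeve is 62 mm long, 14 mm wide, 16 mm high.
- sprue_base: Bystander: black rubber casting base, a disc 90 mm across and 26 mm high. Leave alone. Origin under its centre.
- flask: Bystander: steel casting flask, an upright tube 72 mm across and 75 mm high. Leave alone.
- mould: Bystander: red-brown silicone mould block, 48 x 72 x 26 mm. Leave alone.
- graver: Bystander: steel graver lying on the bench, 160 mm long, 11 mm thick. Leave alone.
- hammer: Bystander: hammer with a wooden handle, 220 mm long, lying on the bench. Leave alone.
- pliers: Bystander: pliers lying on the bench, 140 mm long. Leave alone.

How it is judged (in metres and radians):
On the way, in this order (a step that is already met when the one before it is completed fails the run):
1. the lid is locked in its detent on the pot while the air valve is still shut (horizontal distance between lid and pot_mouth below 0.004 m and z of lid in the frame of pot_mouth between -0.0212 and -0.0187 m and angle between lid's own z axis and vertical below 0.035 rad and contact force between the fingers and lid below 0.1 N and value of joint valve below 0.3 rad), for 0.3 s.
2. the air valve is fully open (value of joint valve above 1.45 rad), for 0.2 s.
At the end, for the whole second after the job is handed in: The lid is locked in its pockets and let go: level within 2 degrees, on the pot's axis within 4 mm, its underside 18.7 to 21.2 mm below the mouth (unlocked it springs higher, short of the pockets it hangs lower), at rest; the valve lever is within 7 degrees of fully open (horizontal distance between lid and pot_mouth below 0.004 m and z of lid in the frame of pot_mouth between -0.0212 and -0.0187 m and angle between lid's own z axis and vertical below 0.035 rad and linear speed of lid below 0.01 m/s and value of joint valve above 1.45 rad); the robot touches nothing.
It fails at once if the lid is pressed, driven or twisted against the injector with more than 40 N (contact force between lid and injector above 40 N).
It fails at once if the air valve is opened while the lid is not down and locked in the pot (value of joint valve above 0.5 rad and (z of lid in the frame of pot_mouth above -0.0187 m or z of lid in the frame of pot_mouth below -0.0215 m or horizontal distance between lid and pot_mouth above 0.005 m)).
It fails at once if a bystander is pushed out of its place (30 mm) (distance of any of sprue_base, flask, mould, graver, hammer, pliers from where it was at the start of the episode above 0.03 m).
It also fails if it takes over 72 s, if anything falls off the work surface, if the arm or the gripper's body presses on something with over 40 N, if the wrist force passes 120 N, or if a joint passes its speed limit or range.

## Working session

There is one attempt and no reset: what is moved stays moved. The work goes in short steps, Python scripts to look and compute and a tool call to move; the robot and the scene stay as the last step left them, time stands still between calls to the robot, and variables do not carry over. Pictures are saved under pics/ and viewed, about 8 in all and at most 12, crops included, and the job is handed in when it is done.

Besides the shell and the picture viewer there is one more tool, called after "Call:" in YAML: its name, and indented under it one key for each argument. arm_command: Moves the arm, as the interface text tells. Its arguments: {"type":"object","properties":{"increments":{"type":"array"},"squeeze":{"type":"number"}},"required":["increments"]}

```bash
mkdir -p pics; cat > h.py <<'E'
import numpy as np, cv2
from station import robot, grab_frame, camera_info, cut_out, mark_of
def save(n,f,im=None):
    im=grab_frame(n) if im is None else im
    cv2.imwrite('pics/'+f,cv2.cvtColor(im,cv2.COLOR_RGB2BGR)); return im
def ray(ci,px):
    P=np.array(ci['pose']); K=np.array([[ci['fx'],0,ci['cx']],[0,ci['fy'],ci['cy']],[0,0,1]])
    d=ci.get('dist',ci.get('distortion'))
    u=cv2.undistortPoints(np.array([[px]],float),K,None if d is None else np.array(d,float))[0,0]
    return P[:3,3],P[:3,:3]@np.array([u[0],-u[1],-1])
def atz(ci,px,z):
    o,d=ray(ci,px); return o+d*(z-o[2])/d[2]
def proj(ci,X):
    P=np.array(ci['pose']); c=P[:3,:3].T@(np.array(X)-P[:3,3])
    return ci['cx']+ci['fx']*c[0]/-c[2], ci['cy']-ci['fy']*c[1]/-c[2]
E
python3 - <<'E'
from h import *
np.set_printoptions(precision=4,suppress=True)
a=save('top','t0.png'); b=save('side','s0.png')
for n in('top','side'):
    ci=camera_info(n); print(n,ci)
for n,z in(('lid',0),('lid_handle',.053),('lid_lug',.0145),('injector',0),('pot_mouth',.19),('valve_axis',.124),('valve_grip',.124)):
    for c in('top','side'):
        r=mark_of(c,n); ci=camera_info(c)
        print(n,c,[(np.round(x['pixel'],1),round(x['p'],2),atz(ci,x['pixel'],z)) for x in r[:2]])
print(robot.get_state()); 
E
```

```text
top {'fx': 468.3169984562332, 'fy': 468.3169984562332, 'cx': 282.3615285204643, 'cy': 208.08350872429514, 'pose': array([[ 0.022 ,  0.9876, -0.1556,  0.4158],
       [-0.9997,  0.021 , -0.0081, -0.0135],
       [-0.0047,  0.1557,  0.9878,  1.2907],
       [ 0.    ,  0.    ,  0.    ,  1.    ]])}
side {'fx': 432.36906969000904, 'fy': 432.36906969000904, 'cx': 287.10215789578365, 'cy': 210.4510392848237, 'pose': array([[ 0.7279,  0.4552, -0.5129,  0.1258],
       [-0.6856,  0.4949, -0.5338, -0.5551],
       [ 0.0108,  0.7402,  0.6723,  0.7977],
       [ 0.    ,  0.    ,  0.    ,  1.    ]])}
lid top [(array([376.7, 204.8]), 0.64, array([ 0.634 , -0.2659,  0.    ])), (array([252. , 145.2]), 0.22, array([0.7988, 0.0876, 0.    ]))]
lid side [(array([357. , 308.4]), 0.62, array([ 0.6277, -0.2593,  0.    ]))]
lid_handle top [(array([378.9, 203.4]), 0.8, array([ 0.629 , -0.2615,  0.053 ]))]
lid_handle side [(array([360. , 292.7]), 0.72, array([ 0.6297, -0.2576,  0.053 ]))]
lid_lug top [(array([378.1, 193.9]), 0.93, array([ 0.6622, -0.2672,  0.0145]))]
lid_lug side [(array([374. , 297.2]), 0.73
[... 651 characters left out ...]
24 ]))]
valve_grip side [(array([196.5, 145.9]), 0.52, array([0.6373, 0.3423, 0.124 ])), (array([300.3, 373.4]), 0.34, array([ 0.3834, -0.3239,  0.124 ]))]
{'clock': 0.8, 'qpos': array([ 67.5116,   5.2196,  70.5131,  -0.0007, 104.2675,  -3.2475]), 'qvel': array([ 0.0734,  0.0172,  0.0209,  0.0365,  0.0783, -0.0993]), 'joint_torque': array([ -0.0022, -44.6166, -40.647 ,   0.0696,   0.0198,   0.    ]), 'tcp_pos': array([0.1977, 0.5665, 0.2226]), 'eef_rot': array([[ 0.3295,  0.9441,  0.    ],
       [ 0.9441, -0.3295, -0.    ],
       [-0.    ,  0.    , -1.    ]]), 'wrist_force': array([-0.0955, -0.2656, -0.3504]), 'torque': array([-0.0107, -0.0165,  0.0014]), 'finger_gap': 0.08816116653595846}
```

```bash
python3 -c "
import cv2
a=cv2.imread('pics/t0.png');b=cv2.imread('pics/s0.png')
cv2.imwrite('pics/v1.png',cv2.resize(a[60:330,90:450],None,fx=2.2,fy=2.2))
cv2.imwrite('pics/v2.png',cv2.resize(b[80:380,130:480],None,fx=2,fy=2))"
```

```text
(no output)
```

View pics/v1.png

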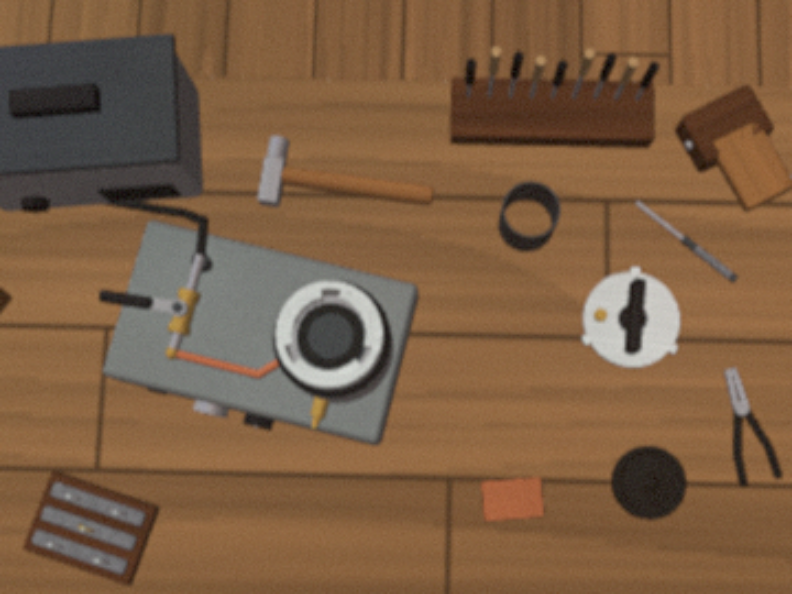

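View pics/v2.png

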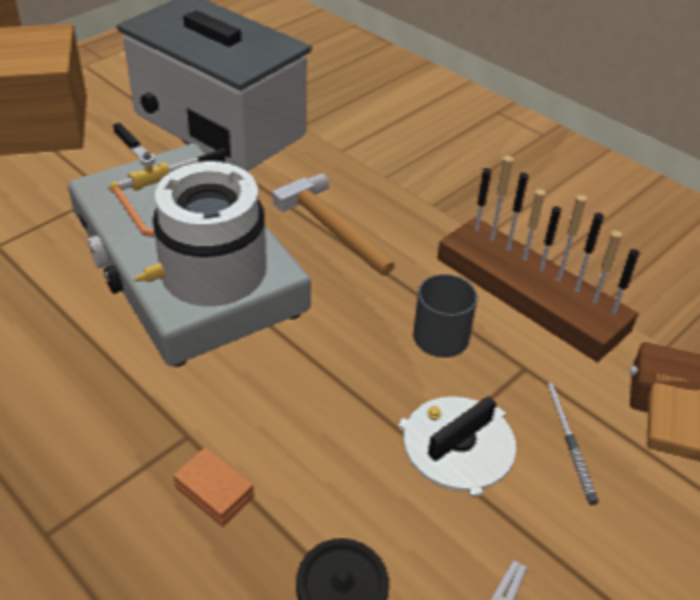

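The top view shows the lid at about crop (632,320) with its bar nearly along world +x. The pot is at (330,335) with one slot seen at the top, and the lever points left at (125,298). The side view agrees.

```bash
cat >> h.py <<'E'
np.set_printoptions(precision=4,suppress=True)
def go(p,yaw=None):
    s=robot.get_state(); R=s['eef_rot']; d=R.T@(np.array(p)-s['tcp_pos'])
    y=np.degrees(np.arctan2(R[1,0],R[0,0])); 
    t=None if yaw is None else -np.radians((yaw-y+180)%360-180)
    print('shift',d,'turn',t,'now yaw',y,'q',s['qpos'],'t',s['clock'],'F',s['wrist_force'],'M',s['torque'],'tcp',s['tcp_pos'],'gap',s['finger_gap'])
E
python3 - <<'E'
from h import *
ci=camera_info('wrist');print(ci)
s=robot.get_state();print(s['eef_rot'].T@(ci['pose'][:3,3]-s['tcp_pos']), s['eef_rot'].T@ci['pose'][:3,:3])
go([.58,.10,.45],75)
# valve, injector fits: two-ray triangulation
def tri(n):
    A=np.zeros((3,3));b=np.zeros(3)
    for c in('top','side'):
        r=mark_of(c,n)[0]['pixel'];o,d=ray(camera_info(c),r);d/=np.linalg.norm(d);M=np.eye(3)-np.outer(d,d);A+=M;b+=M@o
    return np.linalg.solve(A,b)
for n in('lid_handle','lid_lug','pot_mouth','valve_axis','valve_grip'):print(n,tri(n))
E
```

```text
{'fx': 353.15051699483064, 'fy': 353.15051699483064, 'cx': 278.40367940876405, 'cy': 210.8596914218981, 'pose': array([[ 0.3297, -0.908 , -0.2584,  0.1259],
       [ 0.9441,  0.3167,  0.0914,  0.5917],
       [-0.0011, -0.2741,  0.9617,  0.3855],
       [ 0.    ,  0.    ,  0.    ,  1.    ]])}
[ 0.0001 -0.0762 -0.1629] [[ 1.     -0.0002  0.0011]
 [ 0.0001 -0.9617 -0.2741]
 [ 0.0011  0.2741 -0.9617]]
shift [-0.3145  0.5147 -0.2274] turn -0.07402049193440392 now yaw 70.75893821467652 q [ 67.5116   5.2196  70.5131  -0.0007 104.2675  -3.2475] t 0.8 F [-0.0955 -0.2656 -0.3504] M [-0.0107 -0.0165  0.0014] tcp [0.1977 0.5665 0.2226] gap 0.08816116653595846
lid_handle [ 0.6275 -0.2599  0.0576]
lid_lug [ 0.6649 -0.2696  0.0156]
pot_mouth [0.5783 0.0979 0.1949]
valve_axis [0.6083 0.2676 0.1437]
valve_grip [0.6268 0.3402 0.1286]
```

Call:
arm_command:
  increments:
    - [[0, 0, -0.04], 0, 100]
    - [[0, 0.03, -0.08], 0, 100]
    - [[-0.02, 0.06, -0.107], 0, 100]
    - [[-0.04, 0.09, -0.107], -0.02, 100]
    - [[-0.06, 0.12, -0.107], -0.03, 100]
    - [[-0.08, 0.15, -0.107], -0.04, 100]
    - [[-0.1, 0.18, -0.107], -0.05, 100]
    - [[-0.12, 0.21, -0.107], -0.06, 100]
    - [[-0.14, 0.24, -0.107], -0.07, 100]
    - [[-0.16, 0.27, -0.107], -0.074, 100]
    - [[-0.18, 0.3, -0.107], -0.074, 100]
    - [[-0.2, 0.33, -0.107], -0.074, 100]

```text
clock: 2.3
tcp_pos: [0.4441, 0.2673, 0.3299]
eef_rot: [[0.259, 0.966, 0.001], [0.966, -0.259, 0.0], [0.0, 0.0, -1.0]]
wrist_force: [0.4, 1.7, 0.7]
finger_gap: 0.0878
```

```bash
python3 -c "
from h import *
go([.579,.098,.33],75)"
```

```text
shift [-0.1287  0.1741 -0.0001] turn 0.00010901808135516088 now yaw 75.00624627595228 q [ 27.2854  -4.5331  69.2823   0.0021 115.2146 -47.72  ] t 2.3 F [0.3979 1.7106 0.7454] M [0.0105 0.0609 0.0385] tcp [0.4441 0.2673 0.3299] gap 0.0878428167708338
```

Call:
arm_command:
  increments:
    - [[-0.025, 0.033, 0], 0, 100]
    - [[-0.05, 0.066, 0], 0, 100]
    - [[-0.075, 0.1, 0], 0, 100]
    - [[-0.1, 0.133, 0], 0, 100]
    - [[-0.129, 0.174, 0], 0, 100]
    - [[-0.129, 0.174, 0], 0, 100]
    - [[-0.129, 0.174, 0], 0, 100]
    - [[-0.129, 0.174, 0], 0, 100]

```text
clock: 2.97
tcp_pos: [0.5787, 0.0978, 0.3296]
eef_rot: [[0.26, 0.966, -0.0], [0.966, -0.26, 0.001], [0.001, -0.001, -1.0]]
wrist_force: [-0.6, 0.6, 0.4]
finger_gap: 0.0874
```

```bash
python3 - <<'E'
from h import *
go([.579,.098,.33],75)
ci=camera_info('wrist'); im=save('wrist','w1.png')
np.save('w1.npy',ci['pose'])
for n,z in(('pot_mouth',.19),('injector',0),('valve_axis',.124),('valve_grip',.124)):
    print(n,[(x['pixel'],x['p'],atz(ci,x['pixel'],z)) for x in mark_of('wrist',n)[:2]])
E
```

```text
shift [ 0.0002  0.0002 -0.0004] turn -0.0007458952092566012 now yaw 74.95726335255057 q [  6.2442   6.1233  58.5543   0.0555 115.3413 -68.6893] t 2.9667 F [-0.583   0.5798  0.4213] M [ 0.0212  0.0252 -0.0343] tcp [0.5787 0.0978 0.3296] gap 0.08742137506592161
pot_mouth [([280.3, 203.2], 0.88, array([0.5819, 0.0986, 0.19  ]))]
injector [([277.5, 165.2], 0.82, array([0.576 , 0.0971, 0.    ])), ([282.3, 194.0], 0.57, array([0.6177, 0.0929, 0.    ]))]
valve_axis [([456.5, 170.0], 0.97, array([0.6119, 0.2824, 0.124 ]))]
valve_grip [([520.7, 164.6], 0.7, array([0.6236, 0.348 , 0.124 ]))]
```

View pics/w1.png

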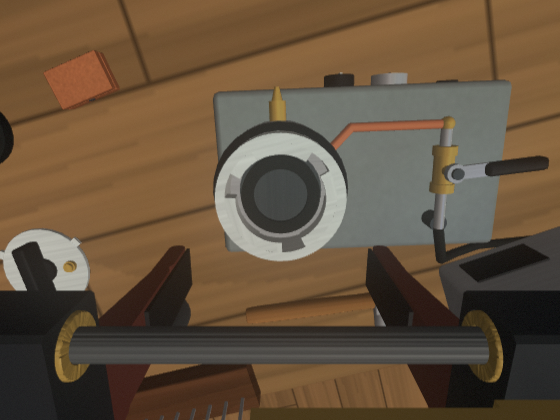

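The wrist view shows the collar clearly, centred near (281,195), with slots near (318,165), (233,186) and (292,243). Next I rectify the plane at z=0.19 and fit the collar, slots and injector yaw.

```bash
cat >> h.py <<'E'
def rect(im,ci,c,z,half=.07,s=.00025):
    n=int(2*half/s); g=(np.arange(n)-n/2)*s
    X,Y=np.meshgrid(c[0]+g,c[1]+g); P=np.stack([X,Y,np.full_like(X,z)],-1).reshape(-1,3)
    Rt=np.array(ci['pose']); C=(P-Rt[:3,3])@Rt[:3,:3]
    u=(ci['cx']+ci['fx']*C[:,0]/-C[:,2]).reshape(n,n); v=(ci['cy']-ci['fy']*C[:,1]/-C[:,2]).reshape(n,n)
    return cv2.remap(im,u.astype(np.float32),v.astype(np.float32),cv2.INTER_LINEAR)  # col->x,row->y
E
python3 - <<'E'
from h import *
im=cv2.cvtColor(cv2.imread('pics/w1.png'),cv2.COLOR_BGR2RGB); ci=camera_info('wrist'); ci['pose']=np.load('w1.npy')
c0=np.array([.58,.098]); r=rect(im,ci,c0,.19); g=r.min(2)
m=(g>150).astype(np.uint8); n,l,st,ce=cv2.connectedComponentsWithStats(m); k=1+st[1:,4].argmax(); m=(l==k).astype(np.uint8)
cs,h=cv2.findContours(m,cv2.RETR_CCOMP,cv2.CHAIN_APPROX_NONE)
o=max(cs,key=len); print('outer',cv2.minEnclosingCircle(o),cv2.fitEllipse(o))
def circ(p):
    A=np.c_[2*p,np.ones(len(p))];x=np.linalg.lstsq(A,(p**2).sum(1),rcond=None)[0];return x[:2],np.sqrt(x[2]+x[:2]@x[:2])
p=o[:,0,:].astype(float);c,R=circ(p)
for _ in range(8):
    q=np.abs(np.hypot(*(p-c).T)-R); c,R=circ(p[q<max(4,np.median(q)*1.5)])
N=g.shape[0]; cw=c0+(c-N/2)*.00025; print('centre',cw,'R',R*.25)
# radial profiles
a=np.radians(np.arange(0,360,1))
for rad in(43,45,47):
    xx=c[0]+rad*4*np.cos(a);yy=c[1]+rad*4*np.sin(a)
    v=g[yy.astype(int),xx.astype(int)]; dark=v<150; 
    ed=np.flatnonzero(np.diff(np.r_[dark[-1],dark].astype(int)));print(rad,[(e,'dark' if dark[e] else 'lit') for e in ed])
v=cv2.resize(r,None,fx=1,fy=1); cv2.circle(v,(int(c[0]),int(c[1])),int(40*4),(255,0,0),1);cv2.circle(v,(int(c[0]),int(c[1])),int(58*4),(255,0,0),1)
save('','r1.png',v)
# base edges at z=.068
b=rect(im,ci,(.60,.16),.068,.25,.0005)
save('','r2.png',b)
E
```

```text
outer ((275.6400451660156, 285.8101501464844), 232.2866973876953) ((275.4525451660156, 285.8218994140625), (460.8426513671875, 461.47454833984375), 159.77667236328125)
centre [0.5789 0.0995] R 57.64389700605271
43 [(np.int64(13), 'lit'), (np.int64(107), 'dark'), (np.int64(133), 'lit'), (np.int64(228), 'dark'), (np.int64(253), 'lit'), (np.int64(347), 'dark')]
45 [(np.int64(13), 'lit'), (np.int64(106), 'dark'), (np.int64(133), 'lit'), (np.int64(228), 'dark'), (np.int64(254), 'lit'), (np.int64(347), 'dark')]
47 [(np.int64(13), 'lit'), (np.int64(107), 'dark'), (np.int64(133), 'lit'), (np.int64(227), 'dark'), (np.int64(254), 'lit'), (np.int64(347), 'dark')]
```

View pics/r1.png

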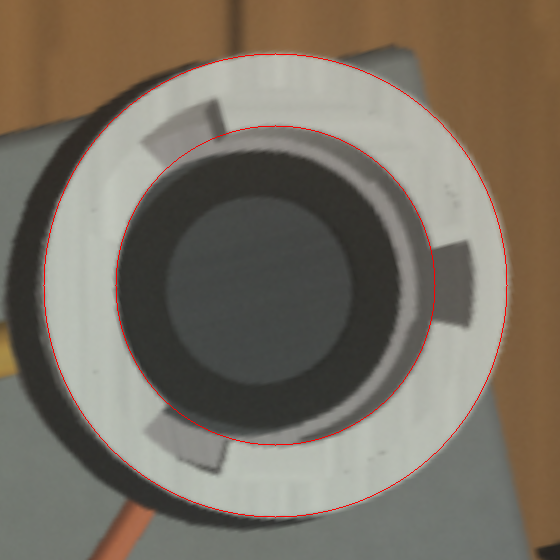

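```bash
python3 -c "
from h import *
go([.629,-.26,.19],75)"
```

```text
shift [-0.3342  0.1412  0.1405] turn 0.0023279971013105355 now yaw 75.13338440862377 q [  6.3987   5.9974  58.5802   0.0267 115.3278 -68.7232] t 3.2167 F [-0.6428  0.1446 -0.1604] M [-0.0193 -0.0004  0.0242] tcp [0.5781 0.0992 0.3307] gap 0.08755361630738223
```

Call:
arm_command:
  increments:
    - [[-0.035, 0.015, 0], 0, 100]
    - [[-0.07, 0.03, 0], 0, 100]
    - [[-0.105, 0.045, 0], 0, 100]
    - [[-0.14, 0.06, 0], 0, 100]
    - [[-0.175, 0.075, 0.01], 0, 100]
    - [[-0.21, 0.09, 0.025], 0, 100]
    - [[-0.24, 0.105, 0.05], 0, 100]
    - [[-0.27, 0.115, 0.075], 0, 100]
    - [[-0.3, 0.125, 0.1], 0, 100]
    - [[-0.334, 0.141, 0.12], 0, 100]
    - [[-0.334, 0.141, 0.14], 0, 100]
    - [[-0.334, 0.141, 0.14], 0, 100]

```text
clock: 4.22
tcp_pos: [0.6272, -0.2599, 0.184]
eef_rot: [[0.258, 0.966, -0.007], [0.966, -0.258, 0.005], [0.003, -0.008, -1.0]]
wrist_force: [-0.3, 0.9, -0.9]
finger_gap: 0.0877
```

Call:
arm_command:
  increments:
    - [[0, 0, 0], 0, 100]
    - [[0, 0, 0], 0, 100]
    - [[0, 0, 0], 0, 100]

```text
clock: 4.47
tcp_pos: [0.6279, -0.2586, 0.1862]
eef_rot: [[0.256, 0.967, -0.004], [0.967, -0.256, 0.004], [0.002, -0.005, -1.0]]
wrist_force: [0.1, -0.6, 0.2]
finger_gap: 0.0881
```

```bash
cat > lid.py <<'E'
from h import *
import sys
S=[];Cs=[]
s=robot.get_state(); ci=camera_info('wrist'); im=save('wrist',sys.argv[1])
print('tcp',s['tcp_pos'])
for n,z in(('lid_handle',.053),('lid_lug',.0145),('lid',0)):
    print(n,[(x['pixel'],x['p'],atz(ci,x['pixel'],z)) for x in mark_of('wrist',n)[:2]])
c0=np.array([.629,-.26]); r=rect(im,ci,c0,.031,.08); save('','r_'+sys.argv[1],r)
# disc outline
m=((r.min(2)>140)&(r.max(2).astype(int)-r.min(2)<50)).astype(np.uint8); n,l,st,ce=cv2.connectedComponentsWithStats(m); m=(l==1+st[1:,4].argmax()).astype(np.uint8)
o=max(cv2.findContours(m,cv2.RETR_EXTERNAL,cv2.CHAIN_APPROX_NONE)[0],key=len)[:,0].astype(float)
def circ(p):
    A=np.c_[2*p,np.ones(len(p))];x=np.linalg.lstsq(A,(p**2).sum(1),rcond=None)[0];return x[:2],np.sqrt(x[2]+x[:2]@x[:2])
h=cv2.convexHull(o.astype(np.int32))[:,0].astype(float)
c,R=circ(o)
for _ in range(20):
    q=np.hypot(*(o-c).T); k=np.abs(q-240)<6 if _>3 else np.abs(q-R)<20
    c,R=circ(o[k])
print('lid centre',c0+(c-r.shape[0]/2)*.00025,'R',R/4)
q=np.hypot(*(o-c).T); a=np.degrees(np.arctan2(*(o-c).T[::-1])); t=a[(q>R+6)]
print('tabs',np.histogram(t,bins=np.arange(-180,181,5))[0]); 
for lo in range(-180,180,1):pass
for cen in (-120,0,120):
    tt=(t-cen+180)%360-180; tt=tt[abs(tt)<40]; print(cen,len(tt),cen+np.median(tt) if len(tt) else None)
# handle top, z=.068
b=rect(im,ci,c0,.068,.08); d=(b.max(2)<60).astype(np.uint8); n,l,st,ce=cv2.connectedComponentsWithStats(d)
save('','b_'+sys.argv[1],b)
E
python3 lid.py w2.png; python3 -c "
import cv2,numpy as np
cv2.imwrite('pics/v3.png',np.hstack([cv2.resize(cv2.imread('pics/r_w2.png'),(400,400)),cv2.resize(cv2.imread('pics/b_w2.png'),(400,400))]))"
```

```text
tcp [ 0.6279 -0.2586  0.1862]
lid_handle [([274.0, 203.3], 0.64, array([ 0.6277, -0.2622,  0.053 ]))]
lid_lug [([284.1, 236.2], 0.68, array([ 0.6727, -0.2642,  0.0145])), ([276.8, 204.0], 0.35, array([ 0.6385, -0.2627,  0.0145]))]
lid [([276.8, 186.5], 0.84, array([ 0.6245, -0.259 ,  0.    ]))]
lid centre [ 0.6762 -0.2644] R 60.06887214215774
tabs [150  40  33  29  29  41  64  32  34  34  33  15   0   0   0   0   0   0
   0   0   0   0   0   0   0   0   0   0   0   0   0   0   0   0   0   0
   0   0   0   0   0   0   0   0   0   0   0   0   0   0   0   0   0   0
   0   0   0   0  30  31  36  34  35  67  45  29  29  30  47 152  68  71]
-120 282 -143.7468790809345
0 0 None
120 366 136.87469942306967
```

View pics/v3.png

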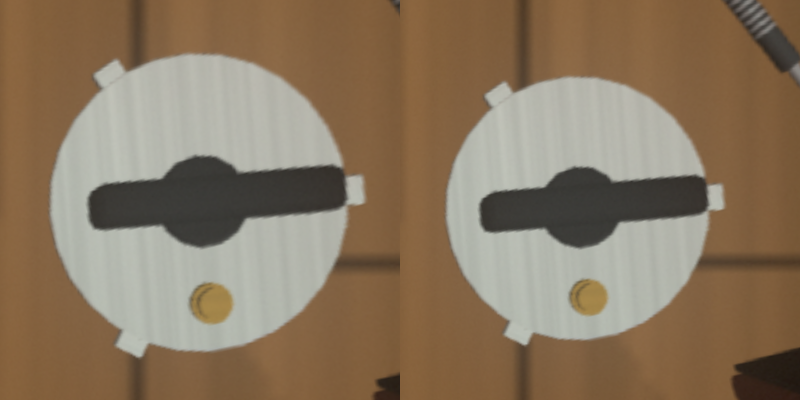

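The rectified lid shows the disc centre at (0.628,-0.2595), with tabs at about -4.6°, 115.7° and -124.2°, so lid yaw is about -4.4°. A brass knob stands 40 mm to the +y side, so I'll go down with the jaws only 30 mm open.

```bash
python3 -c "
from h import *
go([.628,-.2595,.042],85.6)"
```

```text
shift [-0.0005  0.001   0.1439] turn -0.18305295904119237 now yaw 75.11183801955855 q [ -25.3513   17.7935   60.0149    0.0787  102.5018 -100.4467] t 4.6667 F [-0.0774 -0.8845  0.2431] M [ 0.0007  0.0157 -0.0295] tcp [ 0.6278 -0.2593  0.1859] gap 0.08811281279802503
```

Call:
arm_command:
  increments:
    - [[0, 0.001, 0.01], -0.1, 34]
    - [[0, 0.001, 0.03], -0.183, 34]
    - [[0, 0.001, 0.05], -0.183, 34]
    - [[0, 0.001, 0.07], -0.183, 34]
    - [[0, 0.001, 0.085], -0.183, 34]
    - [[0, 0.001, 0.1], -0.183, 34]
    - [[0, 0.001, 0.11], -0.183, 34]
    - [[0, 0.001, 0.12], -0.183, 34]
    - [[0, 0.001, 0.13], -0.183, 34]
    - [[0, 0.001, 0.138], -0.183, 34]
    - [[0, 0.001, 0.144], -0.183, 34]
    - [[0, 0.001, 0.144], -0.183, 34]

```text
clock: 5.67
tcp_pos: [0.6275, -0.2588, 0.0403]
eef_rot: [[0.077, 0.997, -0.006], [0.997, -0.077, 0.004], [0.004, -0.007, -1.0]]
wrist_force: [-0.5, -0.3, 0.2]
finger_gap: 0.0302
```

```bash
python3 -c "
from h import *
go([.628,-.2595,.042],85.6)"
```

```text
shift [-0.0007  0.0005 -0.0017] turn -9.525139874941742e-05 now yaw 85.59454249685894 q [ -25.3184   19.7881   72.404     0.0761   88.2362 -110.9163] t 5.6667 F [-0.4994 -0.2681  0.2355] M [ 0.0504 -0.0116  0.0336] tcp [ 0.6275 -0.2588  0.0403] gap 0.030161714393678984
```

Call:
arm_command:
  increments:
    - [[0, 0, 0], 0, 0]
    - [[0, 0, 0], 0, 0]
    - [[0, 0, 0], 0, 0]
    - [[0, 0, 0], 0, 0]
    - [[0, 0, 0], 0, 0]
    - [[0, 0, 0], 0, 0]
  squeeze: 45

```text
clock: 6.17
tcp_pos: [0.6278, -0.2589, 0.0409]
eef_rot: [[0.077, 0.997, -0.005], [0.997, -0.077, 0.004], [0.004, -0.006, -1.0]]
wrist_force: [0.5, 0.3, 1.6]
finger_gap: 0.0159
```

Call:
arm_command:
  increments:
    - [[0, 0, -0.015], 0, 0]
    - [[0, 0, -0.04], 0, 0]
    - [[0, 0, -0.08], 0, 0]
    - [[0, 0, -0.12], 0, 0]
    - [[0, 0, -0.16], 0, 0]
    - [[0, 0, -0.2], 0, 0]
    - [[0, 0, -0.235], 0, 0]
    - [[0, 0, -0.25], 0, 0]
    - [[0, 0, -0.25], 0, 0]

```text
clock: 6.92
tcp_pos: [0.6299, -0.2603, 0.297]
eef_rot: [[0.077, 0.997, 0.003], [0.997, -0.077, 0.0], [0.0, 0.003, -1.0]]
wrist_force: [0.2, -0.0, -2.1]
finger_gap: 0.0156
```

```bash
python3 -c "
from h import *
go([.579,.0995,.288],90.2)"
```

```text
shift [ 0.3548 -0.0784  0.0089] turn -0.08041374758471924 now yaw 85.59263164856526 q [ -25.3477   20.5054   45.3351    0.0831  114.0094 -110.9064] t 6.9167 F [ 0.1947 -0.018  -2.06  ] M [-0.0093 -0.0296 -0.0034] tcp [ 0.6299 -0.2603  0.297 ] gap 0.015584118515646096
```

Call:
arm_command:
  increments:
    - [[0.02, -0.004, 0], -0.01, 0]
    - [[0.055, -0.012, 0], -0.02, 0]
    - [[0.09, -0.02, 0], -0.04, 0]
    - [[0.125, -0.028, 0], -0.05, 0]
    - [[0.16, -0.036, 0], -0.06, 0]
    - [[0.195, -0.044, 0], -0.08, 0]
    - [[0.23, -0.052, 0], -0.08, 0]
    - [[0.265, -0.059, 0.003], -0.08, 0]
    - [[0.3, -0.067, 0.006], -0.08, 0]
    - [[0.33, -0.073, 0.009], -0.08, 0]
    - [[0.348, -0.077, 0.009], -0.08, 0]
    - [[0.355, -0.078, 0.009], -0.08, 0]

```text
clock: 7.92
tcp_pos: [0.5782, 0.1026, 0.285]
eef_rot: [[-0.007, 1.0, -0.001], [1.0, 0.007, 0.001], [0.001, -0.001, -1.0]]
wrist_force: [-0.1, 1.0, -2.3]
finger_gap: 0.0156
```

Call:
arm_command:
  increments:
    - [[0, 0, 0], 0, 0]
    - [[0, 0, 0], 0, 0]
    - [[0, 0, 0], 0, 0]
    - [[0, 0, 0], 0, 0]

```text
clock: 8.25
tcp_pos: [0.5785, 0.1012, 0.2845]
eef_rot: [[-0.005, 1.0, -0.002], [1.0, 0.005, 0.0], [0.0, -0.002, -1.0]]
wrist_force: [-0.1, 0.1, -1.9]
finger_gap: 0.0156
```

```bash
python3 - <<'E'
from h import *
go([.579,.0995,.22],90.2)
s=robot.get_state(); ci=camera_info('wrist'); im=save('wrist','w3.png'); np.save('w3.npy',ci['pose'])
print(s['tcp_pos'])
z=s['tcp_pos'][2]-.0407+.031
r=rect(im,ci,s['tcp_pos'][:2],z,.075); save('','r_w3.png',r)
cv2.imwrite('pics/v4.png',np.hstack([cv2.resize(cv2.imread('pics/w3.png'),(533,400)),cv2.resize(cv2.imread('pics/r_w3.png'),(266,400))]) if 0 else cv2.imread('pics/r_w3.png'))
go([.579,.0995,.22],90.2)
E
```

```text
shift [-0.0017  0.0006  0.0645] turn 0.0014075367364734448 now yaw 90.28064591450955 q [  6.5961   4.6101  64.846    0.0145 110.6515 -83.6794] t 8.25 F [-0.0508  0.0936 -1.8578] M [0.0255 0.0146 0.0088] tcp [0.5785 0.1012 0.2845] gap 0.015649688285408882
[0.5785 0.1012 0.2845]
shift [-0.0018  0.0006  0.0648] turn 0.0013745142563742424 now yaw 90.2787538657708 q [  6.598    4.6009  64.8274   0.0212 110.6523 -83.6733] t 8.3 F [-0.0332  0.0726 -2.3597] M [ 0.0332 -0.0166  0.0727] tcp [0.5785 0.1013 0.2848] gap 0.015745775403829047
```

View pics/v4.png

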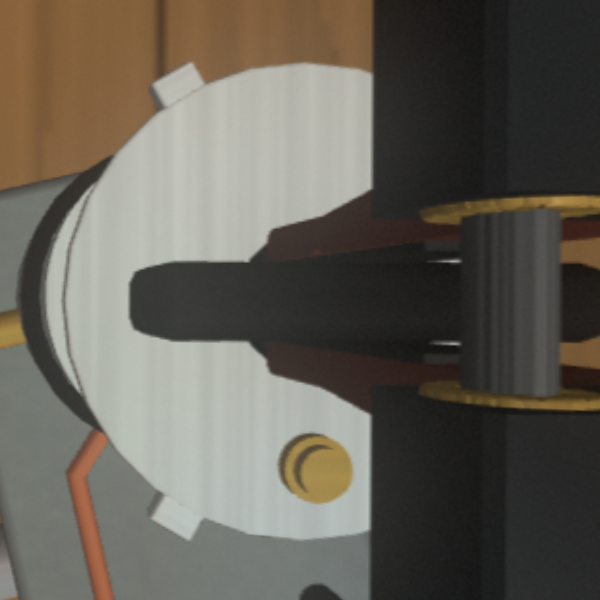

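Call:
arm_command:
  increments:
    - [[-0.002, -0.0005, 0.008], 0, 0]
    - [[-0.002, -0.0005, 0.02], 0, 0]
    - [[-0.002, -0.0005, 0.032], 0, 0]
    - [[-0.002, -0.0005, 0.042], 0, 0]
    - [[-0.002, -0.0005, 0.05], 0, 0]
    - [[-0.002, -0.0005, 0.056], 0, 0]
    - [[-0.002, -0.0005, 0.06], 0, 0]
    - [[-0.002, -0.0005, 0.06], 0, 0]
    - [[-0.002, -0.0005, 0.06], 0, 0]
    - [[-0.002, -0.0005, 0.06], 0, 0]

```text
clock: 9.13
tcp_pos: [0.5782, 0.0993, 0.2256]
eef_rot: [[-0.005, 1.0, -0.0], [1.0, 0.005, 0.0], [0.0, -0.0, -1.0]]
wrist_force: [1.5, -0.7, -1.9]
finger_gap: 0.0158
```

```bash
python3 -c "
from h import *
go([.578,.0991,.216],90.2)
im=save('side','s1.png')
go([.578,.0991,.216],90.2)"
```

```text
shift [-0.0002 -0.0002  0.0096] turn 0.0014179324120595443 now yaw 90.2812415428458 q [  6.4135   3.1859  72.3457   0.0202 104.4789 -83.8627] t 9.1333 F [ 1.4995 -0.6661 -1.8745] M [0.0423 0.015  0.0074] tcp [0.5782 0.0993 0.2256] gap 0.015822194392256923
shift [-0.0003 -0.0002  0.0096] turn 0.0014613637208036366 now yaw 90.28372997353559 q [  6.417    3.1874  72.341    0.0209 104.4784 -83.8615] t 9.1833 F [ 0.2743 -0.6606 -2.0747] M [0.024  0.0456 0.0035] tcp [0.5782 0.0994 0.2256] gap 0.015558498034114725
```

Everything is aligned, so I'll lower gently into the slots, reading the force.

Call:
arm_command:
  increments:
    - [[0, 0, 0.002], 0, 0]
    - [[0, 0, 0.004], 0, 0]
    - [[0, 0, 0.006], 0, 0]
    - [[0, 0, 0.007], 0, 0]
    - [[0, 0, 0.008], 0, 0]
    - [[0, 0, 0.009], 0, 0]
    - [[0, 0, 0.01], 0, 0]
    - [[0, 0, 0.01], 0, 0]

```text
clock: 9.85
tcp_pos: [0.5782, 0.0994, 0.2156]
eef_rot: [[-0.005, 1.0, -0.0], [1.0, 0.005, 0.0], [0.0, -0.0, -1.0]]
wrist_force: [-0.6, 0.2, -1.9]
finger_gap: 0.0158
```

Call:
arm_command:
  increments:
    - [[0, 0, 0.001], 0, 0]
    - [[0, 0, 0.002], 0, 0]
    - [[0, 0, 0.003], 0, 0]
    - [[0, 0, 0.004], 0, 0]
    - [[0, 0, 0.005], 0, 0]
    - [[0, 0, 0.006], 0, 0]
    - [[0, 0, 0.007], 0, 0]
    - [[0, 0, 0.008], 0, 0]
    - [[0, 0, 0.008], 0, 0]

```text
clock: 10.6
tcp_pos: [0.5783, 0.0993, 0.2083]
eef_rot: [[-0.005, 1.0, 0.001], [1.0, 0.005, 0.0], [0.0, 0.001, -1.0]]
wrist_force: [-0.8, -0.7, 6.5]
finger_gap: 0.0158
```

Call:
arm_command:
  increments:
    - [[0, 0, 0.0005], 0, 0]
    - [[0, 0, 0.001], 0, 0]
    - [[0, 0, 0.001], 0, 0]
    - [[0, 0, 0.001], 0, 0]

```text
clock: 10.93
tcp_pos: [0.5783, 0.0993, 0.2084]
eef_rot: [[-0.005, 1.0, 0.002], [1.0, 0.005, 0.001], [0.001, 0.002, -1.0]]
wrist_force: [-2.6, -0.5, 6.5]
finger_gap: 0.0157
```

Call:
arm_command:
  increments:
    - [[0, 0, 0.001], 0, 0]
    - [[0, 0, 0.0015], 0, 0]
    - [[0, 0, 0.002], 0, 0]
    - [[0, 0, 0.002], 0, 0]
    - [[0, 0, 0.002], 0, 0]

```text
clock: 11.35
tcp_pos: [0.5783, 0.0993, 0.2076]
eef_rot: [[-0.005, 1.0, 0.003], [1.0, 0.005, 0.001], [0.001, 0.003, -1.0]]
wrist_force: [-2.0, 0.0, 8.3]
finger_gap: 0.0157
```

Call:
arm_command:
  increments:
    - [[0, 0, 0.0013], 0.03, 0]
    - [[0, 0, 0.0013], 0.07, 0]
    - [[0, 0, 0.0013], 0.11, 0]
    - [[0, 0, 0.0013], 0.15, 0]
    - [[0, 0, 0.0013], 0.2, 0]
    - [[0, 0, 0.0013], 0.2, 0]

```text
clock: 11.85
tcp_pos: [0.5787, 0.0988, 0.2077]
eef_rot: [[0.197, 0.98, 0.006], [0.98, -0.197, -0.0], [0.001, 0.005, -1.0]]
wrist_force: [-0.5, -1.7, 6.3]
finger_gap: 0.0157
```

```bash
python3 -c "
from h import *
go([.578,.0991,.2077],59.0)"
```

```text
shift [ 0.0001 -0.0007  0.    ] turn 0.34284656889748155 now yaw 78.64366141836689 q [  6.3922   2.7635  74.5919  -0.0368 102.3279 -72.2593] t 11.85 F [-0.5065 -1.7028  6.2779] M [-0.3139  0.3862  0.0308] tcp [0.5787 0.0988 0.2077] gap 0.01566985318949323
```

Call:
arm_command:
  increments:
    - [[0, 0, 0.0012], 0.04, 0]
    - [[0, 0, 0.0012], 0.08, 0]
    - [[0, 0, 0.0012], 0.12, 0]
    - [[0, 0, 0.0012], 0.16, 0]
    - [[0, 0, 0.0012], 0.2, 0]
    - [[0, 0, 0.0012], 0.24, 0]
    - [[0, 0, 0.0012], 0.28, 0]
    - [[0, 0, 0.0012], 0.31, 0]
    - [[0, 0, 0.0012], 0.33, 0]
    - [[0, 0, 0.0012], 0.345, 0]
    - [[0, 0, 0.0012], 0.345, 0]

```text
clock: 12.77
tcp_pos: [0.5789, 0.0989, 0.2079]
eef_rot: [[0.517, 0.856, 0.008], [0.856, -0.517, 0.0], [0.004, 0.006, -1.0]]
wrist_force: [-1.2, 0.1, 6.6]
finger_gap: 0.0158
```

```bash
python3 -c "
from h import *
go([.578,.0991,.2107],58.9)"
```

```text
shift [-0.0003 -0.0008 -0.0028] turn -0.0008782197424805402 now yaw 58.84968171527078 q [  6.3975   2.696   74.6445  -0.0299 102.2247 -52.4579] t 12.7667 F [-1.1633  0.1288  6.5976] M [0.0164 0.4655 0.0969] tcp [0.5789 0.0989 0.2079] gap 0.01576029958921995
```

Call:
arm_command:
  increments:
    - [[0, 0, 0.001], 0.015, 0]
    - [[0, 0, 0.001], 0.03, 0]
    - [[0, 0, 0.001], 0.045, 0]
    - [[0, 0, 0.001], 0.045, 0]

```text
clock: 13.1
tcp_pos: [0.5789, 0.0991, 0.208]
eef_rot: [[0.555, 0.832, 0.009], [0.832, -0.555, 0.001], [0.005, 0.007, -1.0]]
wrist_force: [-2.2, -0.6, 6.3]
finger_gap: 0.0158
```

```bash
python3 -c "
from h import *
go([.578,.0991,.2107],58.9)"
```

```text
shift [-0.0005 -0.0007 -0.0027] turn -0.045324506133497644 now yaw 56.303097090035784 q [  6.4091   2.6371  74.6953  -0.0204 102.1643 -49.8973] t 13.1 F [-2.2452 -0.6109  6.3423] M [-0.134   0.6322  0.7138] tcp [0.5789 0.0991 0.208 ] gap 0.015803820767972095
```

The moment of 0.71 N m shows it is at the stop. I'll back off 0.035 rad, let it rise and release.

Call:
arm_command:
  increments:
    - [[0, 0, 0.001], -0.02, 0]
    - [[0, 0, 0.0005], -0.035, 0]
    - [[0, 0, -0.0005], -0.035, 0]
    - [[0, 0, -0.0015], -0.035, 0]
    - [[0, 0, -0.0025], -0.035, 0]
    - [[0, 0, -0.0025], -0.035, 0]
    - [[0, 0, -0.0025], -0.035, 0]

```text
clock: 13.68
tcp_pos: [0.579, 0.0994, 0.2104]
eef_rot: [[0.525, 0.851, 0.009], [0.851, -0.525, 0.001], [0.006, 0.007, -1.0]]
wrist_force: [-0.3, 1.7, 2.5]
finger_gap: 0.0162
```

```bash
python3 -c "
from h import *
go([.578,.0991,.2107],58.3)"
```

```text
shift [-0.0008 -0.0007 -0.0003] turn 0.00039279311604285426 now yaw 58.322505387771045 q [  6.4192   2.6642  74.4279   0.0083 102.3974 -51.9004] t 13.6833 F [-0.3419  1.6721  2.4769] M [ 0.3229  0.1879 -0.0055] tcp [0.579  0.0994 0.2104] gap 0.016179662416879587
```

Call:
arm_command:
  increments:
    - [[0, 0, -0.001], 0, 0]
    - [[0, 0, -0.002], 0, 0]
    - [[0, 0, -0.002], 0, 0]
    - [[0, 0, -0.002], 0, 0]

```text
clock: 14.02
tcp_pos: [0.579, 0.0993, 0.2106]
eef_rot: [[0.525, 0.851, 0.007], [0.851, -0.525, 0.001], [0.005, 0.006, -1.0]]
wrist_force: [5.1, 0.9, -7.6]
finger_gap: 0.0159
```

The lid resists the upward pull at z=0.2106, so it is seated in the detent. Next I release it, rise, and look.

Call:
arm_command:
  increments:
    - [[0, 0, 0.001], 0, 34]
    - [[0, 0, 0], 0, 34]
    - [[0, 0, 0], 0, 34]
    - [[0, 0, 0], 0, 34]
    - [[0, 0, -0.02], 0, 34]
    - [[0, 0, -0.06], 0, 34]
    - [[0, 0, -0.1], 0, 34]
    - [[0, 0, -0.14], 0, 34]
    - [[0, 0, -0.14], 0, 34]
    - [[0, 0, -0.14], 0, 34]
    - [[0, 0, -0.14], 0, 34]

```text
clock: 14.93
tcp_pos: [0.5781, 0.0992, 0.3506]
eef_rot: [[0.525, 0.851, 0.007], [0.851, -0.525, 0.001], [0.005, 0.006, -1.0]]
wrist_force: [-0.7, -0.1, -0.5]
finger_gap: 0.0294
```

```bash
python3 - <<'E'
from h import *
go([.63,.35,.35],58.3)
s=robot.get_state();ci=camera_info('wrist'); im=save('wrist','w4.png'); np.save('w4.npy',ci['pose'])
for n,z in(('valve_axis',.124),('valve_grip',.124)):
    print(n,[(x['pixel'],x['p'],atz(ci,x['pixel'],z)) for x in mark_of('wrist',n)[:2]])
side=save('side','s2.png')
a=cv2.imread('pics/w4.png');b=cv2.imread('pics/s2.png')[110:260,150:350]
cv2.imwrite('pics/v5.png',np.hstack([cv2.resize(a,(400,300)),cv2.resize(b,(400,300))]))
E
```

```text
shift [ 0.2407 -0.0876  0.0012] turn 0.00023783236914156147 now yaw 58.31362679098341 q [  6.4091   6.6256  55.8045   0.0043 117.1415 -51.9017] t 14.9333 F [-0.7324 -0.0602 -0.5367] M [-0.0235  0.0281  0.0288] tcp [0.5781 0.0992 0.3506] gap 0.02943607433482039
valve_axis [([443.3, 118.1], 0.74, array([0.6141, 0.2844, 0.124 ])), ([354.0, 280.7], 0.36, array([0.7332, 0.1123, 0.124 ]))]
valve_grip [([503.2, 91.2], 0.71, array([0.6221, 0.3491, 0.124 ]))]
```

View pics/v5.png

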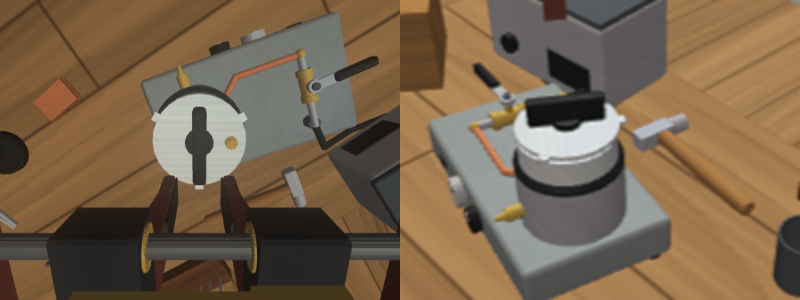

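The lid sits level with a small even gap, and the lever is still near closed. Next is the valve: axis (0.613,0.2835), grip (0.6225,0.3485), lever direction about 81.5°.

```bash
python3 - <<'E'
from h import *
go([.6225,.3485,.25],-8.5)
im=cv2.cvtColor(cv2.imread('pics/w4.png'),cv2.COLOR_BGR2RGB); ci=camera_info('wrist'); ci['pose']=np.load('w4.npy')
r=rect(im,ci,(.60,.27),.068,.15,.0005); r2=rect(im,ci,(.6,.29),.124,.1,.0005)
cv2.imwrite('pics/v6.png',np.hstack([r[:,:,::-1][:400],np.pad(r2,((0,200-200),(0,0),(0,0)))[:,:,::-1]]) if r.shape[0]==r2.shape[0] else np.hstack([cv2.resize(r,(400,400)),cv2.resize(r2,(400,400))])[:,:,::-1])
E
```

```text
shift [ 0.2355 -0.0931  0.0987] turn 1.1661878970639423 now yaw 58.31764462100078 q [  6.4104   6.6874  55.9621   0.01   117.1554 -51.9026] t 15.1333 F [0.3403 0.3795 0.3926] M [-0.0848  0.0014 -0.0276] tcp [0.5777 0.0992 0.3484] gap 0.029652398077486777
```

View pics/v6.png

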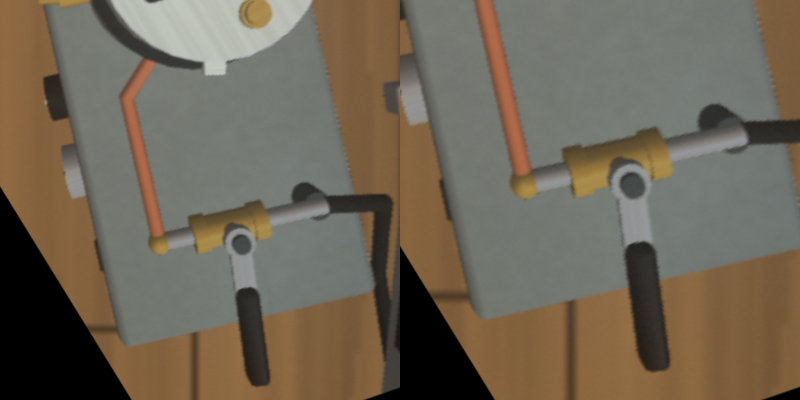

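Call:
arm_command:
  increments:
    - [[0.02, -0.008, 0], 0.1, 45]
    - [[0.045, -0.018, 0], 0.2, 45]
    - [[0.07, -0.028, 0], 0.3, 45]
    - [[0.095, -0.037, 0], 0.4, 45]
    - [[0.12, -0.047, 0.01], 0.5, 45]
    - [[0.145, -0.057, 0.03], 0.6, 45]
    - [[0.17, -0.067, 0.05], 0.7, 45]
    - [[0.195, -0.077, 0.07], 0.8, 45]
    - [[0.215, -0.085, 0.09], 0.9, 45]
    - [[0.228, -0.09, 0.11], 1.0, 45]
    - [[0.228, -0.09, 0.125], 1.1, 45]
    - [[0.228, -0.09, 0.13], 1.17, 45]

```text
clock: 16.13
tcp_pos: [0.6199, 0.3412, 0.2125]
eef_rot: [[0.988, -0.155, -0.004], [-0.155, -0.988, -0.003], [-0.004, 0.004, -1.0]]
wrist_force: [0.3, -0.2, -0.2]
finger_gap: 0.0399
```

Call:
arm_command:
  increments:
    - [[0, 0, 0], 0, 45]
    - [[0, 0, 0], 0, 45]

```text
clock: 16.3
tcp_pos: [0.619, 0.341, 0.2095]
eef_rot: [[0.988, -0.153, -0.009], [-0.153, -0.988, -0.005], [-0.008, 0.007, -1.0]]
wrist_force: [0.9, -0.7, -0.7]
finger_gap: 0.0397
```

```bash
python3 - <<'E'
from h import *
go([.621,.340,.114],-8)
ci=camera_info('wrist'); im=save('wrist','w5.png')
for n,z in(('valve_axis',.124),('valve_grip',.124)):
    print(n,[(x['pixel'],x['p'],atz(ci,x['pixel'],z)) for x in mark_of('wrist',n)[:2]])
r=rect(im,ci,(.615,.31),.132,.1,.0005)
d=((r.max(2)<70)).astype(np.uint8)
save('','v7.png',np.hstack([cv2.resize(im,(533,400)),r[:,:266]]))
E
```

```text
shift [0.0029 0.     0.0955] turn -0.013832465116937883 now yaw -8.792541871462467 q [ 26.1195  23.0029  51.2124  -0.0592 106.3591  34.8943] t 16.3 F [ 0.9311 -0.6904 -0.6941] M [-0.1313  0.0352 -0.0194] tcp [0.619  0.341  0.2095] gap 0.03971555981566749
valve_axis [([287.0, 287.0], 0.75, array([0.615 , 0.2827, 0.124 ]))]
valve_grip [([286.2, 207.5], 0.58, array([0.6238, 0.3466, 0.124 ]))]
```

View pics/v7.png

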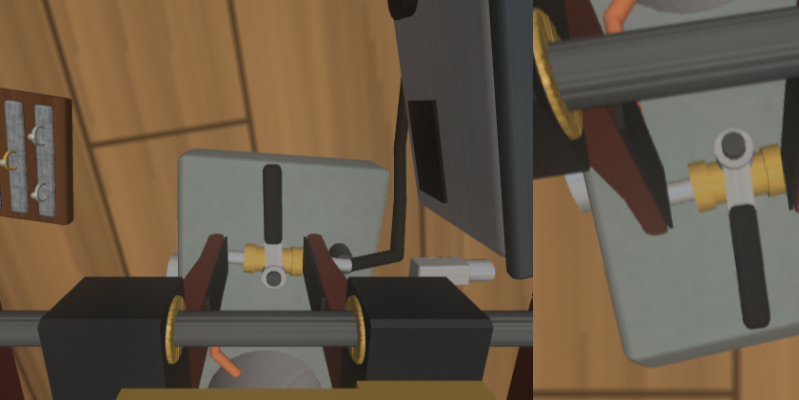

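Call:
arm_command:
  increments:
    - [[0.004, -0.004, 0.01], -0.02, 45]
    - [[0.004, -0.004, 0.025], -0.02, 45]
    - [[0.004, -0.004, 0.04], -0.02, 45]
    - [[0.004, -0.004, 0.055], -0.02, 45]
    - [[0.004, -0.004, 0.07], -0.02, 45]
    - [[0.004, -0.004, 0.08], -0.02, 45]
    - [[0.004, -0.004, 0.088], -0.02, 45]
    - [[0.004, -0.004, 0.093], -0.02, 45]
    - [[0.004, -0.004, 0.093], -0.02, 45]
    - [[0.004, -0.004, 0.093], -0.02, 45]

```text
clock: 17.28
tcp_pos: [0.6244, 0.3441, 0.1205]
eef_rot: [[0.991, -0.134, -0.003], [-0.134, -0.991, -0.003], [-0.003, 0.003, -1.0]]
wrist_force: [-0.4, 0.5, 0.1]
finger_gap: 0.0396
```

Call:
arm_command:
  increments:
    - [[0, 0, 0], 0, 20]
    - [[0, 0, 0], 0, 20]
    - [[0, 0, 0], 0, 20]
  squeeze: 8

```text
clock: 17.53
tcp_pos: [0.6248, 0.3443, 0.1217]
eef_rot: [[0.991, -0.134, -0.001], [-0.134, -0.991, -0.002], [-0.001, 0.002, -1.0]]
wrist_force: [-0.2, -0.2, -0.2]
finger_gap: 0.0229
```

```bash
cat > arc.py <<'E'
from h import *
import sys
# rows for arc about axis C from current pose, through given total angle
s=robot.get_state();R=s['eef_rot'];C=np.array([float(sys.argv[1]),float(sys.argv[2])]);T=float(sys.argv[3]);n=int(sys.argv[4])
p=s['tcp_pos'];v=p[:2]-C;print('r',np.hypot(*v),'ang',np.degrees(np.arctan2(v[1],v[0])),'tcp',p,'F',s['wrist_force'],'M',s['torque'],'gap',s['finger_gap'],'q',s['qpos'],'yaw',np.degrees(np.arctan2(R[1,0],R[0,0])))
for i in range(1,n+1):
    a=np.radians(T*i/n);q=C+np.array([[np.cos(a),-np.sin(a)],[np.sin(a),np.cos(a)]])@v
    d=R.T@np.array([q[0]-p[0],q[1]-p[1],0]);print(f'[[{d[0]:.4f}, {d[1]:.4f}, 0], {-a:.3f}]')
E
python3 arc.py .615 .280 42 7
```

```text
r 0.0650614581040631 ang 81.31099223954249 tcp [0.6248 0.3443 0.1217] F [-0.1805 -0.2365 -0.2021] M [-0.0965  0.0473 -0.0393] gap 0.022906509882679373 q [26.1548 23.2713 59.765  -0.0602 97.0807 33.8242] yaw -7.67681257371253
[[-0.0068, 0.0002, 0], -0.105]
[[-0.0136, 0.0012, 0], -0.209]
[[-0.0202, 0.0028, 0], -0.314]
[[-0.0266, 0.0052, 0], -0.419]
[[-0.0327, 0.0081, 0], -0.524]
[[-0.0385, 0.0117, 0], -0.628]
[[-0.0438, 0.0159, 0], -0.733]
```

Call:
arm_command:
  increments:
    - [[0, 0, 0.004], 0, 20]
    - [[0, 0, 0.007], 0, 20]
    - [[-0.0068, 0.0002, 0.007], -0.1, 20]
    - [[-0.0136, 0.0012, 0.007], -0.2, 20]
    - [[-0.0202, 0.0028, 0.007], -0.31, 20]
    - [[-0.0266, 0.0052, 0.007], -0.42, 20]
    - [[-0.0327, 0.0081, 0.007], -0.52, 20]
    - [[-0.0385, 0.0117, 0.007], -0.63, 20]
    - [[-0.0438, 0.0159, 0.007], -0.73, 20]
    - [[-0.0438, 0.0159, 0.007], -0.73, 20]

```text
clock: 18.37
tcp_pos: [0.5787, 0.334, 0.1145]
eef_rot: [[0.826, 0.564, -0.002], [0.564, -0.826, -0.002], [-0.003, 0.001, -1.0]]
wrist_force: [-0.8, -0.0, 0.5]
finger_gap: 0.0172
```

```bash
python3 arc.py .615 .280 43 8
```

```text
r 0.06503252692233502 ang 123.90222053868204 tcp [0.5787 0.334  0.1145] F [-0.7529 -0.0228  0.4572] M [-0.0646  0.0789 -0.0194] gap 0.01718022958260294 q [27.108  16.1544 69.1873 -0.069  94.7988 -7.244 ] yaw 34.346212610715526
[[-0.0061, 0.0002, 0], -0.094]
[[-0.0121, 0.0010, 0], -0.188]
[[-0.0181, 0.0024, 0], -0.281]
[[-0.0239, 0.0043, 0], -0.375]
[[-0.0295, 0.0068, 0], -0.469]
[[-0.0348, 0.0098, 0], -0.563]
[[-0.0398, 0.0132, 0], -0.657]
[[-0.0445, 0.0171, 0], -0.750]
```

Call:
arm_command:
  increments:
    - [[-0.006, 0.0002, 0], -0.094, 20]
    - [[-0.012, 0.001, 0], -0.19, 20]
    - [[-0.018, 0.0024, 0], -0.28, 20]
    - [[-0.024, 0.0043, 0], -0.375, 20]
    - [[-0.0295, 0.0068, 0], -0.47, 20]
    - [[-0.0348, 0.0098, 0], -0.56, 20]
    - [[-0.0398, 0.0132, 0], -0.65, 20]
    - [[-0.0445, 0.017, 0], -0.75, 20]
    - [[-0.0445, 0.017, 0], -0.75, 20]

```text
clock: 19.12
tcp_pos: [0.5517, 0.2944, 0.1147]
eef_rot: [[0.22, 0.976, -0.002], [0.976, -0.22, -0.002], [-0.002, -0.001, -1.0]]
wrist_force: [-0.4, -0.4, 0.5]
finger_gap: 0.0173
```

```bash
python3 arc.py .615 .280 6 2
```

```text
r 0.06493451516705273 ang 167.20466609437543 tcp [0.5517 0.2944 0.1147] F [-0.3564 -0.3965  0.4676] M [ 0.0253  0.0034 -0.0328] gap 0.017329930008362165 q [ 25.008    9.518   76.7807  -0.0717  93.8321 -52.3152] yaw 77.31853425911056
[[-0.0034, 0.0001, 0], -0.052]
[[-0.0068, 0.0003, 0], -0.105]
```

Call:
arm_command:
  increments:
    - [[-0.002, 0, 0], 0, 20]
    - [[-0.004, 0, 0], 0, 20]
    - [[-0.006, 0, 0], 0, 20]
    - [[-0.006, 0, 0], 0, 20]

```text
clock: 19.45
tcp_pos: [0.5512, 0.2927, 0.1147]
eef_rot: [[0.222, 0.975, 0.001], [0.975, -0.222, 0.006], [0.006, 0.0, -1.0]]
wrist_force: [6.4, 14.8, -5.1]
finger_gap: 0.0191
```

A resistance of 16 N means the lever is on its stop. I'll ease off, open, rise and verify.

Call:
arm_command:
  increments:
    - [[0.001, 0, 0], 0, 30]
    - [[0.001, 0, 0], 0, 40]
    - [[0.001, 0, 0], 0, 40]
    - [[0.001, 0, -0.015], 0, 40]
    - [[0.001, 0, -0.04], 0, 40]
    - [[0.001, 0, -0.08], 0, 40]
    - [[0.001, 0, -0.12], 0, 40]
    - [[0.001, 0, -0.16], 0, 40]
    - [[0.001, 0, -0.2], 0, 40]
    - [[-0.02, -0.04, -0.2], 0, 40]
    - [[-0.03, -0.08, -0.2], 0, 40]
    - [[-0.03, -0.08, -0.2], 0, 40]

```text
clock: 20.45
tcp_pos: [0.4623, 0.2796, 0.3156]
eef_rot: [[0.222, 0.975, -0.0], [0.975, -0.222, 0.006], [0.006, -0.001, -1.0]]
wrist_force: [-0.7, 0.2, -0.6]
finger_gap: 0.0349
```

```bash
python3 - <<'E'
from h import *
go([.5,.2,.35])
ci=camera_info('wrist'); im=save('wrist','w6.png')
m={n:atz(ci,mark_of('wrist',n)[0]['pixel'],z) for n,z in(('valve_axis',.124),('valve_grip',.124),('lid',.17))}
print(m); d=m['valve_grip']-m['valve_axis'];print(np.degrees(np.arctan2(d[1],d[0])))
r=rect(im,ci,(.58,.2),.124,.15,.0006)
s=save('side','s3.png'); cw=cv2.resize(s[110:260,150:350],(400,300))
save('','v8.png',np.hstack([cv2.resize(im,(400,300)),cw]))
E
```

```text
shift [-0.0691  0.0544 -0.0349] turn None now yaw 77.16302982753797 q [ 27.3653  -1.8798  68.2274   0.3266 113.5046 -49.6673] t 20.45 F [-0.6686  0.1869 -0.6094] M [ 0.0592 -0.0219  0.0054] tcp [0.4623 0.2796 0.3156] gap 0.034945231672025796Traceback (most recent call last):
  File "<stdin>", line 4, in <module>
IndexError: list index out of range
```

```bash
python3 - <<'E'
from h import *
im=cv2.cvtColor(cv2.imread('pics/w6.png'),cv2.COLOR_BGR2RGB)
s=save('side','s3.png'); t=save('top','t3.png'); f=lambda a:cv2.resize(a,(400,300))
save('','v8.png',np.vstack([np.hstack([f(im),f(s[110:260,150:350])]),np.hstack([f(t[140:290,110:310]),f(t)])]))
E
```

```text
(no output)
```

View pics/v8.png

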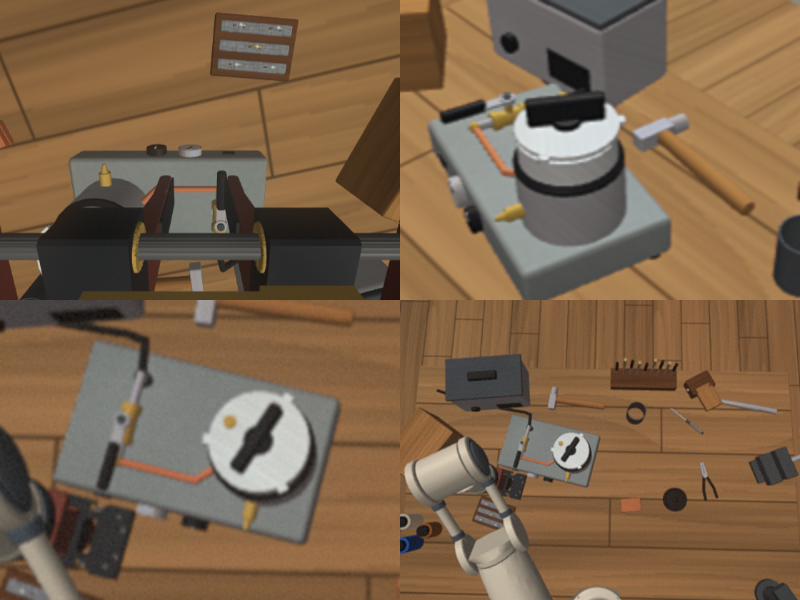

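Top and side views show the lever in line over the pipe, at about (112,460) in the lower-left panel. The lid is level on the pot, the bystanders haven't moved and the gripper is clear.

```bash
python3 -c "
from station import robot
print(robot.sign_off())"
```

```text
the job is handed in; nothing more can be done
None
```

The lid is locked on the pot, the air valve is open to its stop, and I handed the job in at about 20 s on the clock. The sign-off reports no verdict, so the result rests on my own checks.

- **Lid:** I set it in the slots and pushed it down about 23 mm against the seal, with a wrist reading of 8 N or less. I turned it clockwise until it hit the stop (0.7 N m), backed off 0.035 rad and let it rise. It then held against a 7.6 N upward pull at about 20 mm below the mouth, judging by the tool height. I released it before touching the valve.
- **Valve:** I swung the lever about 85° with the jaws loose around it, until the stop pushed back with 16 N.
- **Last views:** The top and side pictures showed the lever in line with the pipe, the lid level, nothing else visibly moved and the gripper clear.
- **Checks that failed or disagreed:** In the last wrist view the network found no mark for at least one of the valve axis, valve grip and lid, because the fingers were in the way. So the final lever angle rests on the stop force and the pictures. Earlier estimates of the valve axis differed by 5–15 mm between views.

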